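# Fit the dicing set in the vegetable cutter

## Task

Set up the vegetable cutter for dicing: onto the drive shaft in its open chamber put first the white ejector disc, then the dicing grid on its ledge, then the slicing disc, and last push the black locking cap over the end of the shaft. Each part goes in hub upwards and fully home, lowered rather than dropped. Leave the other things on the bench where they are.

Things in the scene. Friction and masses are not known exactly. Their poses are not given: they have to be found in the camera images.
- cutter: Vegetable cutter, fixed, feed head off; origin at bench level on the axis of its upright shaft, z up, chute to its -x, motor housing (202 mm high) from 108 mm to +x. Heights from bench: round open chamber, inner radius 88 mm, floor 120, rim 192, hinge ears 210; shaft 14 mm thick, top 232 mm, last 10 mm tapering to 7; its shoulder (30 wide) 128; ledge round the chamber, inner radius 72 mm, 146 mm.
- ejector_disc: White plastic ejector disc, lying hub up, 160 g: plate 132 mm across, 5 mm thick, three paddles up to 14 mm high 44 to 64 mm from the centre; grip hub 34 mm across, top 52 mm above the underside, 18 mm through hole. Origin: centre of underside, z up; turn about z is free. Home on the shaft's shoulder: underside 128 mm above the bench.
- dicing_grid: Steel dicing grid, lying collar up, 350 g: round frame 160 mm across, 12 mm high, filled with square mesh; central collar to grip, 56 mm outside, 44 mm inside, top 32 mm above the underside (20 mm above the mesh). Origin: centre of underside, z up; turn about z is free. Home on the chamber's ledge around the ejector disc's hub: underside 146 mm above the bench.
- slicing_disc: Dark steel slicing disc, lying hub up, 420 g: plate 160 mm across, 4 mm thick, two knives up to 8 mm high 26 to 76 mm from the centre; grip hub 40 mm across, top 34 mm above the underside, 18 mm through hole. Origin: centre of underside, z up; turn about z is free. Home on top of the ejector disc's hub: underside 180 mm above the bench.
- lock_cap: Black ribbed push-on locking cap, standing hole down, 60 g: 40 mm across, 32 mm high, 17 mm blind hole 22 mm deep from below. Origin: centre of underside, z up; turn about z is free. It slides freely over the shaft's end. Home on top of the slicing disc's hub: underside 214 mm above the bench.
- foil_cups: Bystander: nest of foil cups, 80 mm across, 66 mm high. Origin at the centre of the underside. Leave it.
- dish_stack: Bystander: stack of white dishes, 150 by 105 mm, 60 mm high. Origin at the centre of the underside. Leave it.
- probe: Bystander: yellow folded probe thermometer lying flat, 110 by 34 mm, 23 mm high, long along its x. Origin at the centre of the underside. Leave it.
- sauce_pot: Bystander: small lidded white pot, 54 mm across, 33 mm high. Origin at the centre of the underside. Leave it.
- brush: Bystander: brush with blue handle, lying, 190 mm long along its x. Origin under its middle. Leave it.
Things that resemble listed ones, but are neither listed nor needed, are in the scene too. What is shaped like the dicing_grid but pink is not meant.

How it is judged (in metres and radians):
On the way, in this order (a step that is already met when the one before it is completed fails the run):
1. the ejector disc is home on the shaft's shoulder and let go (horizontal distance between ejector_disc and cutter below 0.004 m and z of ejector_disc in the frame of cutter between 0.125 and 0.131 m and angle between ejector_disc's own z axis and vertical below 0.06 rad and contact force between the fingers and ejector_disc below 0.05 N), for 0.2 s.
2. then the dicing grid is home on its ledge and let go (horizontal distance between dicing_grid and cutter below 0.008 m and z of dicing_grid in the frame of cutter between 0.143 and 0.149 m and angle between dicing_grid's own z axis and vertical below 0.06 rad and contact force between the fingers and dicing_grid below 0.05 N), for 0.2 s.
3. then the slicing disc is home on the ejector disc's hub and let go (horizontal distance between slicing_disc and cutter below 0.004 m and z of slicing_disc in the frame of cutter between 0.177 and 0.183 m and angle between slicing_disc's own z axis and vertical below 0.06 rad and contact force between the fingers and slicing_disc below 0.05 N), for 0.2 s.
4. then the locking cap is home on the shaft's end and let go (horizontal distance between lock_cap and cutter below 0.004 m and z of lock_cap in the frame of cutter between 0.211 and 0.217 m and angle between lock_cap's own z axis and vertical below 0.06 rad and contact force between the fingers and lock_cap below 0.05 N), for 0.2 s.
At the end, for the whole second after the job is handed in: All four parts are home in the cutter, let go and at rest: each within 3 mm of its seated height and within 0.06 rad of level, hub up; ejector disc, slicing disc and cap within 4 mm of the shaft's axis, the dicing grid within 8 mm (all of step 1 and all of step 2 and all of step 3 and all of step 4 and linear speed of each of ejector_disc, dicing_grid, slicing_disc, lock_cap below 0.02 m/s and angular speed of each of ejector_disc, dicing_grid, slicing_disc, lock_cap below 0.2 rad/s); the robot touches nothing.
It fails at once if a bystander is shifted by more than 30 mm (distance of any of foil_cups, dish_stack, probe, sauce_pot, brush from where it was at the start of the episode above 0.03 m).
It fails at once if a part is dropped: it falls freely by more than about 25 mm (faster than 0.7 m/s with no finger on it) ((linear speed of ejector_disc above 0.7 m/s and contact force between the fingers and ejector_disc below 0.05 N) or (linear speed of dicing_grid above 0.7 m/s and contact force between the fingers and dicing_grid below 0.05 N) or (linear speed of slicing_disc above 0.7 m/s and contact force between the fingers and slicing_disc below 0.05 N) or (linear speed of lock_cap above 0.7 m/s and contact force between the fingers and lock_cap below 0.05 N)).
It also fails if it takes over 128 s, if anything falls off the work surface, if the arm or the gripper's body presses on something with over 40 N, if the wrist force passes 120 N, or if a joint passes its speed limit or range.

## Robot

A 6-joint arm with a two-finger parallel gripper is mounted at the origin on the work surface. World frame = base frame: x ahead of the robot, y to its left, z up, the work surface at z = 0. Lengths are in mm, angles in degrees, forces in N, time in s.
With the tool pointing down it reaches from about 300 to 850 mm from the base axis. Payload 4.2 kg.
Tool frame: the origin (TCP) lies at the very end of the fingers, on their centre line; the grasp point (between the pads) lies 19 mm behind it (env.tcp_to_grasp is the distance from the TCP to the grasp point, in mm); z points along the fingers, y is the line along which they close (so a half turn about z gives the same grasp; the last joint's range is limited). The gripper opens to 91 mm and grips with 3 to 60 N. Pads are 32 mm wide; open, the fingers measure 118 mm over their backs; the gripper's body (76 mm by 178 mm) begins 60 mm behind the grasp point.
Start: joints at [-67.609, 18.312, 89.639, -0, 72.044, -1.146], TCP at [229.627, -527.176, 213.976] pointing down, gripper open.
Joint ranges: [-177.97, 177.97], [-48.28, 115.42], [12.27, 149.76], [-77.06, 257.06], [2.81, 150.46], [-146.56, 146.56]. Speed limits (degrees/s): [147.25, 147.25, 180, 180, 180, 180].

## Interface

Orientations are given as [roll, pitch, yaw] about the fixed x, y, z axes, in that order (R = Rz(yaw) Ry(pitch) Rx(roll)).
In Python, from workcell import env gives the robot as it stands.
- The arm moves only by the tool move_arm, never from a script. Its argument "plan" is a list of rows, each a list of 3 entries, a list of its own where there are three numbers: the shift along the world's x, y, z in cm, then the turn about the world's z in degrees, then the closure, from 0 (fully open) to 1 (shut). In form: [[[x, y, z], turn, claw], ...]. A call has 1 to 5 rows; each row shifts and turns the commanded pose from where the row before left it; what a row does not reach is not made up. A row lasts 1/10 s, in which the tool goes at most 50 mm and 8.59 degrees, less where a joint would pass 70% of its speed; a pose out of reach is approached as far as the arm can. A call is refused whole if a number of a shift passes 5 or a number of a turn 8.59, either way. A call with a gripper value outside its range is refused whole. The fingers move at their own pace and stop on an object; "squeeze" is the grip in N (left out, the last holds). Time passes only in rows, so rows that do not move let the fingers close. It gives the time, the measured TCP pose, the force, the opening and the grip force at its end, in the units of the state.
- env.state(): the state, without advancing time (a new reading comes with each control period).
- env.grab_frame(name): name is "scene" or "top" or "wrist"; returns a dict with "frame" (420x560x3 uint8, red, green, blue), "z_map" (420x560 float32, mm along the optical axis (not along the pixel's ray), 0 where there is no reading), "fovy" (degrees; the focal length in pixels is half the picture's height over the tangent of half this angle, whatever the lens; pixels are square), "cx", "cy" (the principal point, pixels), "position" and "orientation" of the camera in the world. Camera axes: x right, y down, z forward; pixel columns grow to the right and rows downward; lengths in mm; the calibration is good to about 2 mm. A picture is of the moment at which its call begins.
- env.job_done(): hands the job in; it is judged then, once.
Trained networks look in a picture, given as the dict that the camera call returned (one of the last four; its "shot" number tells which), for a name from the list of things; names that differ only in an ending like _2 or _b are one class to them, and where a whole thing is asked for, a point or a joint stands for the part that bears it (a point fixed in the world has none). Each returns a list of dicts, best first, with "score" (0 to 1); they miss things now and then, are a little off and sometimes report something else, mostly with a low value. They report only what shows in the picture. A call takes as long as a camera call. They do not tell look-alikes from the thing itself.
- env.search_frame(picture, label): "point" ([column, row] in pixels, amid what is visible of it).
- env.landmark_of(picture, label): "point" ([column, row] in pixels: a listed point, or the origin of a listed thing).
The state is a dict: "time_s": time; "qpos": joint angles; "qvel": joint speeds; "effort": joint torques, N m; "ee_pos": TCP position; "ee_rot": TCP orientation; "force": force on the tool from outside, world axes, zero at the start; "torque": the same for the moment, N m; "gripper_width": finger opening in mm; "gripper_force": force on a finger pad.
Only numpy, scipy, OpenCV 4.12 (cv2) and the standard library are available. Lean on these libraries where they do the work, as an engineer would, in place of code of your own. Each camera call takes 0.05 s, during which the arm holds its last target. There are 200 camera calls.

## Working session

There is one attempt and no reset: what is moved stays moved. The work goes in short steps, Python scripts to look and compute and a tool call to move; the robot and the scene stay as the last step left them, time stands still between calls to the robot, and variables do not carry over. Pictures are saved under pics/ and viewed, at most 14 in all, crops included, and the job is handed in when it is done.

Besides the shell and the picture viewer there is one more tool, called after "Request:" by a JSON object that holds its "fn" and its "kwargs", one argument or row to a line. move_arm: Moves the arm, as the interface text tells. Its arguments: {"type":"object","properties":{"plan":{"type":"array","items":{"type":"array"}},"squeeze":{"type":"number"}},"required":["plan"]}

```bash
mkdir -p pics; ls; cat > h.py <<'E'
import numpy as np, cv2
from scipy.spatial.transform import Rotation as R
from workcell import env
def cam(p):
    f=p["frame"].shape[0]/2/np.tan(np.radians(p["fovy"])/2)
    o=np.array(p["orientation"],float)
    M=o if o.shape==(3,3) else R.from_euler('xyz',o,degrees=True).as_matrix()
    return f,M,np.array(p["position"],float)
def cloud(p):
    f,M,t=cam(p); z=p["z_map"]; v,u=np.mgrid[:z.shape[0],:z.shape[1]]
    c=np.stack([(u-p["cx"])/f*z,(v-p["cy"])/f*z,z],-1)
    w=c@M.T+t; w[z==0]=np.nan
    return w
def at_z(p,uv,z):
    f,M,t=cam(p); d=M@np.array([(uv[0]-p["cx"])/f,(uv[1]-p["cy"])/f,1]); return t+d*(z-t[2])/d[2]
def save(p,n,k=1): cv2.imwrite("pics/"+n,cv2.cvtColor(cv2.resize(p["frame"],None,fx=k,fy=k,interpolation=cv2.INTER_CUBIC) if k!=1 else p["frame"],cv2.COLOR_RGB2BGR))
E
python3 - <<'E'
from h import *
for n in ("top","scene"):
    p=env.grab_frame(n); save(p,n+"0.png"); W=cloud(p)
    print(n,p["fovy"],p["cx"],p["cy"],p["position"],p["orientation"])
    for l in ("cutter","ejector_disc","dicing_grid","slicing_disc","lock_cap","foil_cups","dish_stack","probe","sauce_pot","brush"):
        for s in env.landmark_of(p,l)[:3]:
            u,v=s["point"]; i,j=int(round(v)),int(round(u))
            print(l,round(s["score"],2),np.round(s["point"],1),np.round(W[i,j]) if 0<=i<420 and 0<=j<560 else "")
print(env.state())
E
```

```text
pics
top 51.91076872415021 283.6799422833431 206.3524960113083 [ 348.69929181  -19.95521063 1330.26935275] [-176.42137746    0.48109336  -90.08101904]
cutter 0.91 [261.1 177.9] [505.  54. 120.]
ejector_disc 0.95 [381.7 149.1] [ 603. -307.   34.]
dicing_grid 0.86 [167.2 281.2] [203. 350.  -2.]
slicing_disc 0.62 [395.4 206.3] [ 432. -351.    4.]
lock_cap 0.44 [185.1 149.3] [605. 291.  33.]
foil_cups 0.73 [127.4 171.8] [531. 455.  63.]
foil_cups 0.24 [264.5 177.4] [507.  45. 127.]
dish_stack 0.83 [449.7 171.2] [ 532. -502.   57.]
probe 0.64 [207.2 200. ] [450. 224.  24.]
sauce_pot 0.82 [352.5 186.1] [ 491. -215.   35.]
brush 0.95 [119.6 231.8] [353. 491.  15.]
brush 0.71 [447.  167.6] [ 541. -493.   59.]
scene 44.192977471354666 278.67614103571856 211.33768112102126 [1099.35215268  362.37287259 1223.52063998] [-147.02429168    0.82533536  116.56191405]
cutter 0.63 [281.9 255.4] [601. 105. 175.]
ejector_disc 0.97 [141.9 229.6] [ 628. -306.   26.]
dicing_grid 0.98 [395.9 268.2] [437. 348.  30.]
dicing_grid 0.6 [421.  208.3] [222. 347.  16.]
slicing_disc 0.93 [170.5 173.8] [ 439. -338.   3
[... 349 characters left out ...]
1.9] [372. 500.  25.]
{'time_s': 1.1, 'qpos': array([-6.76101665e+01,  1.83123831e+01,  8.96421515e+01,  2.60280385e-04,
        7.20443187e+01, -1.14501157e+00]), 'qvel': array([ 0.15751227,  0.01571877,  0.01565141,  0.04748843, -0.01549856,
        0.09143224]), 'effort': array([ 2.41334135e-03, -4.12355733e+01, -2.32227570e+01,  7.31251691e-02,
        3.76975117e-02, -1.37068085e-06]), 'ee_pos': array([ 229.60729882, -527.15478286,  213.94968477]), 'ee_rot': array([ 1.79998849e+02, -2.24640597e-04,  2.35347649e+01]), 'force': array([-0.74243229,  0.0999101 ,  0.86415966]), 'torque': array([ 0.02149449, -0.04184661,  0.03550487]), 'gripper_force': 0.0, 'gripper_width': 91.06697882147132}
```

View both.

View pics/top0.png

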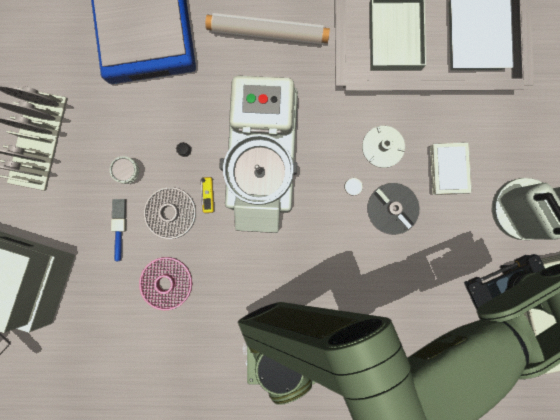

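View pics/scene0.png

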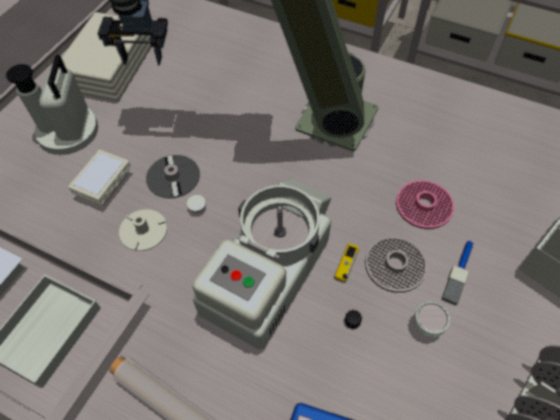

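Top view: ejector disc (384,147), slicing disc (396,208), steel grid (169,212), cap (183,150) and cutter shaft (260,171). The pink ring at (166,283) is the decoy: the grey steel one at (169,212) is meant, as it is not pink. The other round thing, at (354,186), is the sauce pot.

```bash
cat >> h.py <<'E'
def top_of(W,c,r,zlo,zhi):
    "points of height zlo..zhi within r of c: centre of min enclosing circle, mean z, count"
    m=(np.hypot(W[...,0]-c[0],W[...,1]-c[1])<r)&(W[...,2]>zlo)&(W[...,2]<zhi)
    P=W[m]
    if len(P)<4: return None
    (x,y),rad=cv2.minEnclosingCircle(P[:,:2].astype(np.float32))
    return np.round([x,y,rad,np.median(P[:,2]),len(P),*P[:,:2].mean(0)],1)
E
python3 - <<'E'
from h import *
S={"ejector_plate":((600,-310),80,2,9),"ejector_hub":((600,-310),40,42,60),"slicing_plate":((430,-345),90,1,12),"slicing_hub":((430,-345),50,26,42),
"grid":((423,335),95,5,20),"collar":((423,335),60,24,40),"cap":((605,291),40,24,40),"shaft":((510,54),30,215,245),"rim":((510,54),120,184,198)}
for n in ("top","scene"):
    p=env.grab_frame(n); W=cloud(p)
    for k,a in S.items(): print(n,k,top_of(W,*a))
    if n=="top":
        c=p["frame"][110:250,130:230]; cv2.imwrite("pics/crop0.png",cv2.cvtColor(cv2.resize(c,None,fx=4,fy=4,interpolation=cv2.INTER_CUBIC),cv2.COLOR_RGB2BGR))
E
```

```text
top ejector_plate [ 600.  -310.    79.9    5.2 1169.   606.9 -312.5]
top ejector_hub [ 617.6 -316.9   16.9   52.2   89.   616.7 -316.7]
top slicing_plate [ 430.  -345.1   89.9    4.6 2009.   427.9 -344.5]
top slicing_hub [ 425.1 -344.3   19.7   33.9  118.   424.4 -343.8]
top grid [ 423.   334.9   94.5   10.8 1105.   413.8  341.4]
top collar [412.9 342.7  28.3  31.2 116.  412.3 341.5]
top cap [606.8 299.9  20.9  31.6 138.  606.7 299.9]
top shaft [520.2  59.3   6.8 229.9  23.  519.2  58.7]
top rim [528.   59.2 103.5 191.6 637.  529.   59.4]
scene ejector_plate [ 599.8 -310.    79.9    4.8 1153.   613.  -312.5]
scene ejector_hub [ 615.1 -317.6   19.5   50.1  109.   617.4 -317.6]
scene slicing_plate [ 429.9 -344.9   89.8    4.2 1571.   431.8 -342.6]
scene slicing_hub [ 424.4 -345.8   21.9   33.3  118.   425.8 -344.5]
scene grid [ 421.8  332.5   92.9    9.6 1550.   415.8  342.1]
scene collar [413.2 340.7  29.4  30.3 173.  414.5 341.3]
scene cap [608.7 299.7  21.3  30.6 214.  609.8 299.8]
scene shaft [521.1  59.6   7.  225.4  36.  522.7  59.5]
scene rim [528.6  57.8 104.7 190.  787.  517.3  61. ]
```

View pics/crop0.png

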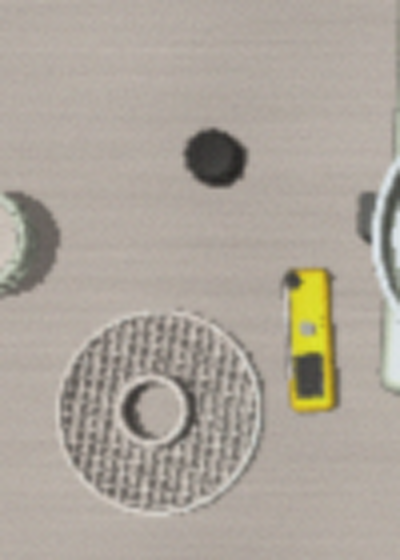

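Request:
{"fn": "move_arm", "kwargs": {
  "plan": [
    [[4, 3, 2], -5, 0],
    [[5, 3, 2], -5, 0],
    [[5, 3, 2], -5, 0],
    [[5, 3, 1], -5, 0],
    [[5, 3, 1], -3.5, 0]
  ]
}}

```text
time_s: 1.7
ee_pos: [433.9, -398.9, 282.8]
ee_rot: [179.9, -0.0, -0.2]
force: [1.3, -0.2, 0.9]
gripper_width: 91.5
gripper_force: 0.0
```

The crop shows the grey steel grid at (160,412) and the black cap at (217,157), as meant. I'm moving on over the ejector disc.

Request:
{"fn": "move_arm", "kwargs": {
  "plan": [
    [[4.9, 2, 0], 0, 0],
    [[4.9, 2, 0], 0, 0],
    [[4.9, 2, 0], 0, 0],
    [[0, 0, 0], 0, 0],
    [[0, 0, 0], 0, 0]
  ]
}}

```text
time_s: 2.2
ee_pos: [571.9, -342.5, 281.0]
ee_rot: [-180.0, 0.1, 0.2]
force: [-0.9, -0.2, -0.2]
gripper_width: 91.2
gripper_force: 0.0
```

```bash
cat > w.py <<'E'
import sys
from h import *
def look(name,S):
    p=env.grab_frame("wrist"); save(p,name+".png"); W=cloud(p); st=env.state()
    print("t",st["time_s"],"ee",np.round(st["ee_pos"],1),np.round(st["ee_rot"],2),"cam",np.round(p["position"],1),np.round(p["orientation"],2),p["fovy"])
    for k,a in S.items(): print(k,top_of(W,*a))
    return p,W
E
python3 - <<'E'
from w import *
p,W=look("w1",{"hub":((617,-317),35,44,58),"slhub":((425,-344),40,26,42)})
E
```

```text
t 2.25 ee [ 571.  -343.2  281.5] [1.8e+02 7.0e-02 7.0e-02] cam [ 655.1 -342.6  451.9] [ 1.629e+02  9.000e-02 -8.985e+01] 65.64808976765619
hub [ 615.4 -318.4   16.9   52.3  460.   615.6 -318.4]
slhub [ 422.8 -345.5   19.9   34.4  508.   424.4 -345.4]
```

View pics/w1.png

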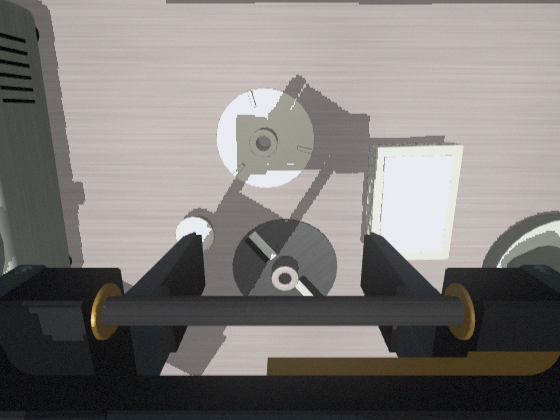

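Wrist view: the ejector hub is at (263,142) and the slicing hub at (285,278); both match the top view to within 2 mm. I'm descending over the ejector hub.

Request:
{"fn": "move_arm", "kwargs": {
  "plan": [
    [[2.2, 1.2, -4], 0, 0],
    [[2.2, 1.3, -4], 0, 0],
    [[0, 0, -4], 0, 0],
    [[0, 0, -3], 0, 0],
    [[0, 0, 0], 0, 0]
  ]
}}

```text
time_s: 2.75
ee_pos: [611.1, -317.8, 127.2]
ee_rot: [-179.7, 0.5, -0.1]
force: [-0.5, 0.1, 0.4]
gripper_width: 91.1
gripper_force: 0.0
```

```bash
python3 - <<'E'
from w import *
p,W=look("w2",{"hub":((616,-318),35,44,58)})
E
```

```text
t 2.8 ee [ 613.1 -318.8  130.6] [-1.799e+02  2.200e-01 -6.000e-02] cam [ 695.7 -319.   297.4] [162.46   0.33 -90.07] 65.64808976765619
hub [ 615.7 -318.5   17.    52.2 1112.   616.6 -318.4]
```

Request:
{"fn": "move_arm", "kwargs": {
  "plan": [
    [[0.25, 0, -4], 0, 0],
    [[0, 0, -4], 0, 0],
    [[0, 0, -2], 0, 0],
    [[0, 0, 0], 0, 0],
    [[0, 0, 0], 0, 0]
  ]
}}

```text
time_s: 3.3
ee_pos: [619.0, -319.8, 34.8]
ee_rot: [179.9, -0.2, -0.0]
force: [-0.2, 0.6, 0.6]
gripper_width: 91.1
gripper_force: 0.0
```

Request:
{"fn": "move_arm", "kwargs": {
  "plan": [
    [[0, 0, 0], 0, 1],
    [[0, 0, 0], 0, 1],
    [[0, 0, 0], 0, 1],
    [[0, 0, 0], 0, 1],
    [[0, 0, 0], 0, 1]
  ],
  "squeeze": 30
}}

```text
time_s: 3.8
ee_pos: [617.9, -318.2, 32.2]
ee_rot: [180.0, -0.0, 0.0]
force: [-0.1, -0.3, -0.7]
gripper_width: 54.5
gripper_force: 0.0
```

Request:
{"fn": "move_arm", "kwargs": {
  "plan": [
    [[-0.2, 0, -0.2], 0, 1],
    [[0, 0, 0], 0, 1],
    [[0, 0, 0], 0, 1],
    [[0, 0, 0], 0, 1],
    [[0, 0, 0], 0, 1]
  ]
}}

```text
time_s: 4.3
ee_pos: [615.6, -318.2, 29.6]
ee_rot: [-180.0, 0.0, 0.0]
force: [0.6, 0.4, -1.6]
gripper_width: 33.7
gripper_force: 30.0
```

```bash
python3 - <<'E'
from w import *
for i in range(3): p,W=look("w3",{"hub":((616,-318),35,44,58)})
E
```

```text
t 4.35 ee [ 615.6 -318.2   29.6] [-1.7999e+02  3.0000e-02  4.0000e-02] cam [ 698.6 -318.4  200.5] [ 1.6296e+02  9.0000e-02 -8.9970e+01] 65.64808976765619
hub [ 625.1 -318.2   28.2   52.1 3091.   621.9 -318.2]
t 4.4 ee [ 615.7 -318.2   29.7] [-1.8e+02  2.0e-02  4.0e-02] cam [ 698.7 -318.4  200.6] [ 1.6297e+02  8.0000e-02 -8.9970e+01] 65.64808976765619
hub [ 625.5 -318.4   28.3   52.2 3089.   621.9 -318.3]
t 4.45 ee [ 615.7 -318.2   29.7] [-1.8e+02  1.0e-02  3.0e-02] cam [ 698.7 -318.4  200.7] [ 1.6298e+02  8.0000e-02 -8.9970e+01] 65.64808976765619
hub [ 625.3 -318.1   28.3   52.2 3103.   622.  -318.3]
```

Request:
{"fn": "move_arm", "kwargs": {
  "plan": [
    [[0, 0, 2], 0, 1],
    [[0, 0, 4], 0, 1],
    [[0, 0, 4.5], 0, 1],
    [[0, 0, 4.5], 0, 1],
    [[0, 0, 4.5], 0, 1]
  ]
}}

```text
time_s: 4.95
ee_pos: [615.5, -318.1, 226.7]
ee_rot: [180.0, -0.0, 0.0]
force: [-0.1, -0.6, -1.6]
gripper_width: 33.6
gripper_force: 30.0
```

Request:
{"fn": "move_arm", "kwargs": {
  "plan": [
    [[-1.5, 2, 4], 0, 1],
    [[-2, 3.5, 3.5], 0, 1],
    [[-2, 4, 1], 0, 1],
    [[-2, 4, 0], 0, 1],
    [[-2, 4, 0], 0, 1]
  ]
}}

```text
time_s: 5.45
ee_pos: [521.0, -144.1, 308.3]
ee_rot: [180.0, -0.1, 0.0]
force: [-0.4, 0.8, -2.1]
gripper_width: 33.5
gripper_force: 30.0
```

Request:
{"fn": "move_arm", "kwargs": {
  "plan": [
    [[-2, 4, 0], 0, 1],
    [[-2, 4, 0], 0, 1],
    [[-2, 4, 0], 0, 1],
    [[-1, 3, 0], 0, 1],
    [[0, 0, 0], 0, 1]
  ]
}}

```text
time_s: 5.95
ee_pos: [450.3, 7.4, 308.2]
ee_rot: [-179.9, -0.0, 0.3]
force: [-0.3, -0.6, -1.7]
gripper_width: 33.6
gripper_force: 30.0
```

Request:
{"fn": "move_arm", "kwargs": {
  "plan": [
    [[-0.5, 2.5, 0], 0, 1],
    [[-0.5, 2.6, 0], 0, 1],
    [[0, 0, 0], 0, 1],
    [[0, 0, 0], 0, 1],
    [[0, 0, 0], 0, 1]
  ]
}}

```text
time_s: 6.45
ee_pos: [442.4, 54.6, 307.6]
ee_rot: [180.0, -0.0, -0.0]
force: [-0.3, -0.0, -1.2]
gripper_width: 33.8
gripper_force: 30.0
```

```bash
python3 - <<'E'
from w import *
for i in range(2): p,W=look("w4",{"shaft":((520,59),25,215,245),"shaft_tip":((520,59),25,228,240),"shaft_low":((520,59),25,150,222),"rim":((520,59),100,188,196)})
E
```

```text
t 6.5 ee [442.4  54.6 307.6] [ 1.7996e+02 -0.0000e+00 -3.0000e-02] cam [525.3  54.4 478.7] [ 1.630e+02  3.000e-02 -9.002e+01] 65.64808976765619
shaft [518.8  58.4   7.  228.  278.  519.   58.3]
shaft_tip [518.6  58.5   5.1 231.7 138.  518.8  58.4]
shaft_low [518.7  58.6   6.9 221.5   5.  518.6  58.3]
rim [ 522.9   59.    99.9  192.  4129.   551.3   61.3]
t 6.55 ee [442.3  54.6 307.6] [ 1.7997e+02  0.0000e+00 -4.0000e-02] cam [525.3  54.4 478.6] [ 1.630e+02  4.000e-02 -9.004e+01] 65.64808976765619
shaft [518.8  58.3   7.  228.2 275.  519.   58.2]
shaft_tip [518.9  58.4   5.  231.8 142.  518.9  58.4]
shaft_low [518.8  58.3   7.  221.4   6.  519.1  59.8]
rim [ 522.2   58.9   99.8  192.  4098.   551.3   61. ]
```

View pics/w4.png

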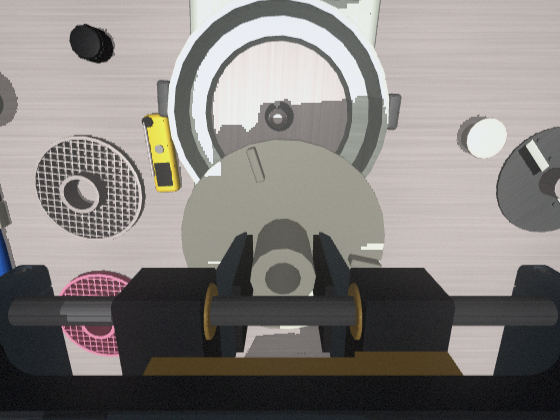

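Wrist view: the shaft tip is at (279,112) and the held disc hangs level with its hub at (283,277). I'm moving over the shaft.

Request:
{"fn": "move_arm", "kwargs": {
  "plan": [
    [[3, 0.2, 0], 0, 1],
    [[3, 0.2, 0], 0, 1],
    [[1.64, 0, 0], 0, 1],
    [[0, 0, 0], 0, 1],
    [[0, 0, 0], 0, 1]
  ]
}}

```text
time_s: 7.05
ee_pos: [518.1, 58.9, 307.2]
ee_rot: [180.0, 0.1, -0.0]
force: [0.2, 0.6, -0.5]
gripper_width: 34.0
gripper_force: 30.0
```

Request:
{"fn": "move_arm", "kwargs": {
  "plan": [
    [[0, 0, 0], 0, 1],
    [[0, 0, 0], 0, 1]
  ]
}}

```text
time_s: 7.25
ee_pos: [517.7, 59.3, 308.0]
ee_rot: [180.0, -0.0, 0.0]
force: [-0.9, 0.7, -1.6]
gripper_width: 33.8
gripper_force: 30.0
```

Request:
{"fn": "move_arm", "kwargs": {
  "plan": [
    [[0.1, -0.1, -2], 0, 1],
    [[0, 0, -2], 0, 1],
    [[0, 0, -2], 0, 1],
    [[0, 0, -1], 0, 1],
    [[0, 0, 0], 0, 1]
  ]
}}

```text
time_s: 7.75
ee_pos: [518.3, 58.4, 236.7]
ee_rot: [180.0, 0.2, 0.0]
force: [0.4, -0.2, -0.8]
gripper_width: 33.8
gripper_force: 30.0
```

Request:
{"fn": "move_arm", "kwargs": {
  "plan": [
    [[0, 0, -2], 0, 1],
    [[0, 0, -2], 0, 1],
    [[0, 0, -2], 0, 1],
    [[0, 0, -1], 0, 1],
    [[0, 0, 0], 0, 1]
  ]
}}

```text
time_s: 8.25
ee_pos: [519.1, 58.5, 167.3]
ee_rot: [180.0, 0.1, 0.0]
force: [-0.3, 0.2, -1.6]
gripper_width: 34.0
gripper_force: 30.0
```

Next is 9 mm more in small steps; it should touch near z = 157.7.

Request:
{"fn": "move_arm", "kwargs": {
  "plan": [
    [[0, 0, -0.5], 0, 1],
    [[0, 0, -0.2], 0, 1],
    [[0, 0, -0.2], 0, 1],
    [[0, 0, -0.1], 0, 1],
    [[0, 0, 0], 0, 1]
  ]
}}

```text
time_s: 8.75
ee_pos: [519.5, 58.6, 157.8]
ee_rot: [180.0, -0.0, 0.0]
force: [-0.3, 0.1, -1.8]
gripper_width: 34.0
gripper_force: 30.0
```

```bash
python3 - <<'E'
from w import *
p,W=look("w5",{"hubtop":((519,58),24,172,190),"shaft":((519,58),12,215,240)})
print(env.state()["force"])
E
```

```text
t 8.8 ee [519.6  58.5 157.8] [ 1.8e+02 -2.0e-02  3.0e-02] cam [602.4  58.3 328.8] [ 1.6301e+02  7.0000e-02 -8.9970e+01] 65.64808976765619
hubtop [ 521.2   58.    22.6  180.5 2808.   525.7   58.3]
shaft [519.2  58.    7.2 228.5 937.  521.7  58.2]
[ 0.37673077 -0.38881987 -1.48940598]
```

Request:
{"fn": "move_arm", "kwargs": {
  "plan": [
    [[-0.05, 0, -0.1], 0, 1],
    [[0, 0, 0], 0, 1],
    [[0, 0, 0], 0, 0.4],
    [[0, 0, 0], 0, 0.4],
    [[0, 0, 0], 0, 0.4]
  ]
}}

```text
time_s: 9.3
ee_pos: [518.8, 58.5, 156.5]
ee_rot: [180.0, 0.0, 0.0]
force: [0.1, -0.8, 0.0]
gripper_width: 53.6
gripper_force: 0.0
```

```bash
python3 - <<'E'
from w import *
p,W=look("w5",{"hubtop":((519,58),22,172,190),"shaft":((519,58),12,215,240)})
s=env.state();print(s["force"],s["gripper_width"])
E
```

```text
t 9.35 ee [518.8  58.5 156.5] [1.7999e+02 2.0000e-02 4.0000e-02] cam [601.8  58.3 327.5] [ 1.6297e+02  7.0000e-02 -8.9970e+01] 65.64808976765619
hubtop [ 520.6   58.5   16.9  180.2 2484.   525.8   58.5]
shaft [519.3  58.1   7.2 228.4 962.  521.9  58.2]
[-0.58999857 -1.06253347  0.36883135] 54.14393730766579
```

Request:
{"fn": "move_arm", "kwargs": {
  "plan": [
    [[0, 0, 1], 0, 0],
    [[0, 0, 3], 0, 0],
    [[0, 0, 3], 0, 0],
    [[0, 0, 3], 0, 0],
    [[0, 1, 2], 0, 0]
  ]
}}

```text
time_s: 9.85
ee_pos: [519.6, 68.0, 279.8]
ee_rot: [180.0, -0.2, -0.0]
force: [-0.6, 0.6, -0.1]
gripper_width: 90.4
gripper_force: 0.0
```

Request:
{"fn": "move_arm", "kwargs": {
  "plan": [
    [[-2, 4, 0], 0, 0],
    [[-3, 4, 0], 0, 0],
    [[-3, 4.5, 0], 0, 0],
    [[-3, 4.5, -1], 0, 0],
    [[-2, 4.5, -1], 0, 0]
  ]
}}

```text
time_s: 10.35
ee_pos: [392.6, 277.0, 258.9]
ee_rot: [-179.9, -0.1, 0.0]
force: [0.5, 0.3, 0.1]
gripper_width: 90.9
gripper_force: 0.0
```

Request:
{"fn": "move_arm", "kwargs": {
  "plan": [
    [[-1, 4, -2], 0, 0],
    [[-0.5, 2, -2], 0, 0],
    [[0, 0, 0], 0, 0],
    [[0, 0, 0], 0, 0],
    [[0, 0, 0], 0, 0]
  ]
}}

```text
time_s: 10.85
ee_pos: [379.9, 335.3, 218.9]
ee_rot: [-180.0, -0.1, -0.0]
force: [-0.1, -0.1, -0.0]
gripper_width: 91.3
gripper_force: 0.0
```

```bash
python3 - <<'E'
from w import *
p,W=look("w6",{"hubtop":((519,58),28,172,190),"shaft":((519,58),12,215,240),"collar":((413,342),45,26,37),"frame":((413,342),95,9,16)})
m=(np.hypot(W[...,0]-413,W[...,1]-342)<50)&(W[...,2]>26); print("rgb",p["frame"][m].mean(0))
E
```

```text
t 10.9 ee [380.  335.1 218.9] [-1.7994e+02 -1.1000e-01 -5.0000e-02] cam [462.5 334.8 390.1] [ 1.6309e+02  1.2000e-01 -9.0030e+01] 65.64808976765619
hubtop None
shaft None
collar [410.7 342.2  27.9  32.3 815.  411.  342.3]
frame [ 410.5  342.6   80.    11.6 5810.   413.4  342.8]
rgb [47.20797526 45.10832992 43.94225435]
```

The grid is at (410.7, 342.3) and its collar reads grey, so it is the steel one. I'm descending.

Request:
{"fn": "move_arm", "kwargs": {
  "plan": [
    [[3.07, 0.7, -4], 0, 0],
    [[0, 0, -4], 0, 0],
    [[0, 0, -4], 0, 0],
    [[0, 0, -3], 0, 0],
    [[0, 0, 0], 0, 0]
  ]
}}

```text
time_s: 11.4
ee_pos: [407.7, 340.0, 65.6]
ee_rot: [179.7, 0.3, -0.1]
force: [-0.7, -0.3, 0.4]
gripper_width: 90.9
gripper_force: 0.0
```

Request:
{"fn": "move_arm", "kwargs": {
  "plan": [
    [[0, 0, 0], 0, 0],
    [[0, 0, 0], 0, 0]
  ]
}}

```text
time_s: 11.6
ee_pos: [410.9, 343.5, 70.7]
ee_rot: [-179.8, -0.2, -0.0]
force: [0.2, 0.5, -0.4]
gripper_width: 91.0
gripper_force: 0.0
```

```bash
python3 - <<'E'
from w import *
p,W=look("w6",{"collar":((411,342),40,26,37),"frame":((411,342),95,9,16)})
E
```

```text
t 11.65 ee [410.8 343.5  70.7] [-1.7983e+02 -2.2000e-01  1.0000e-02] cam [493.2 342.7 242. ] [163.21   0.23 -90.01] 65.64808976765619
collar [ 410.9  342.2   28.1   32.2 2169.   411.8  342.2]
frame [4.1090e+02 3.4240e+02 8.0000e+01 1.1500e+01 1.2004e+04 4.2570e+02
 3.4260e+02]
```

Request:
{"fn": "move_arm", "kwargs": {
  "plan": [
    [[0, -0.12, -2], 0, 0],
    [[0, 0, -2], 0, 0],
    [[0, 0, -1], 0, 0],
    [[0, 0, -0.4], 0, 0],
    [[0, 0, 0], 0, 0]
  ]
}}

```text
time_s: 12.15
ee_pos: [409.5, 341.7, 14.8]
ee_rot: [-180.0, -0.0, 0.0]
force: [-0.6, 1.0, -0.4]
gripper_width: 91.2
gripper_force: 0.0
```

Request:
{"fn": "move_arm", "kwargs": {
  "plan": [
    [[0, 0, 0], 0, 0],
    [[0, 0, 0], 0, 0],
    [[0, 0, 0], 0, 0]
  ]
}}

```text
time_s: 12.45
ee_pos: [409.5, 341.8, 14.9]
ee_rot: [-180.0, -0.1, 0.0]
force: [-0.1, 0.1, 0.1]
gripper_width: 91.1
gripper_force: 0.0
```

Request:
{"fn": "move_arm", "kwargs": {
  "plan": [
    [[0.12, 0.04, 0], 0, 1],
    [[0, 0, 0], 0, 1],
    [[0, 0, 0], 0, 1],
    [[0, 0, 0], 0, 1],
    [[0, 0, 0], 0, 1]
  ],
  "squeeze": 45
}}

```text
time_s: 12.95
ee_pos: [410.4, 341.9, 14.3]
ee_rot: [-180.0, 0.0, 0.0]
force: [-0.1, -0.3, -0.9]
gripper_width: 54.3
gripper_force: 45.3
```

Request:
{"fn": "move_arm", "kwargs": {
  "plan": [
    [[0, 0, 0], 0, 1],
    [[0, 0, 0], 0, 1],
    [[0, 0, 0], 0, 1],
    [[0, 0, 1], 0, 1],
    [[0, 0, 2], 0, 1]
  ]
}}

```text
time_s: 13.45
ee_pos: [408.9, 340.6, 43.3]
ee_rot: [179.8, 0.2, 0.0]
force: [0.7, -0.1, -3.8]
gripper_width: 54.3
gripper_force: 45.0
```

```bash
python3 - <<'E'
from w import *
s=env.state(); z=s["ee_pos"][2]
p,W=look("w7",{"collar":((411,342),40,z+13,z+21),"frame":((411,342),95,z-7,z+1)})
E
```

```text
t 13.5 ee [411.2 342.5  47.3] [-1.7991e+02 -1.3000e-01  5.0000e-02] cam [492.5 341.  214. ] [ 1.6276e+02 -1.2000e-01 -8.9960e+01] 65.64808976765619
collar [ 419.   341.2   36.9   61.2 2950.   420.5  340.7]
frame [  409.5   340.7    80.1    40.3 18642.    431.2   340.1]
```

Request:
{"fn": "move_arm", "kwargs": {
  "plan": [
    [[0, 0, 4], 0, 1],
    [[0, 0, 4.5], 0, 1],
    [[0, 0, 4.5], 0, 1],
    [[0, 0, 4.5], 0, 1],
    [[0.5, -1.5, 4], 0, 1]
  ]
}}

```text
time_s: 14.0
ee_pos: [414.9, 327.8, 261.6]
ee_rot: [-179.9, -0.1, 0.1]
force: [0.9, -0.1, -3.2]
gripper_width: 54.8
gripper_force: 45.0
```

Request:
{"fn": "move_arm", "kwargs": {
  "plan": [
    [[1, -3, 2], 0, 1],
    [[1.5, -4, 0], 0, 1],
    [[1.5, -4, 0], 0, 1],
    [[1.5, -4, 0], 0, 1],
    [[1.5, -4, 0], 0, 1]
  ]
}}

```text
time_s: 14.5
ee_pos: [485.2, 135.1, 279.1]
ee_rot: [180.0, 0.0, 0.1]
force: [0.3, 0.4, -3.5]
gripper_width: 54.3
gripper_force: 45.0
```

Request:
{"fn": "move_arm", "kwargs": {
  "plan": [
    [[1.2, -3, 0], 0, 1],
    [[1, -2, 0], 0, 1],
    [[0.5, -1, 0], 0, 1],
    [[0, 0, 0], 0, 1],
    [[0, 0, 0], 0, 1]
  ]
}}

```text
time_s: 15.0
ee_pos: [511.9, 77.7, 279.1]
ee_rot: [-180.0, 0.1, 0.1]
force: [-0.2, -0.4, -4.1]
gripper_width: 54.1
gripper_force: 45.0
```

Request:
{"fn": "move_arm", "kwargs": {
  "plan": [
    [[0.7, -1.9, 0], 0, 1],
    [[0, 0, 0], 0, 1],
    [[0, 0, 0], 0, 1],
    [[0, 0, 0], 0, 1]
  ]
}}

```text
time_s: 15.4
ee_pos: [518.9, 59.1, 279.4]
ee_rot: [-180.0, 0.0, 0.1]
force: [-0.2, 0.0, -3.1]
gripper_width: 54.2
gripper_force: 45.0
```

```bash
python3 - <<'E'
from w import *
s=env.state(); z=s["ee_pos"][2]
p,W=look("w8",{"frame":((519,58),95,z-7,z+1),"collar":((519,58),30,z+13,z+21),"shaft":((519,58),15,215,240)})
m=(np.hypot(W[...,0]-519,W[...,1]-58)<95)&(abs(W[...,2]-z+3)<6); P=W[m]; print("slope",np.linalg.lstsq(np.c_[P[:,:2],np.ones(len(P))],P[:,2],rcond=None)[0][:2])
E
```

```text
t 15.45 ee [519.   58.9 279.4] [-1.7997e+02  1.0000e-02  1.1000e-01] cam [601.9  58.8 450.3] [ 1.6297e+02  1.1000e-01 -8.9900e+01] 65.64808976765619
frame [  519.6    59.1    80.1   276.4 18631.    541.6    59. ]
collar [ 519.2   58.1   29.9  297.2 2667.   530.2   58.6]
shaft [515.9  58.4   1.1 232.8   4.  515.9  58.4]
slope [0.009111   0.00154252]
```

View pics/w8.png

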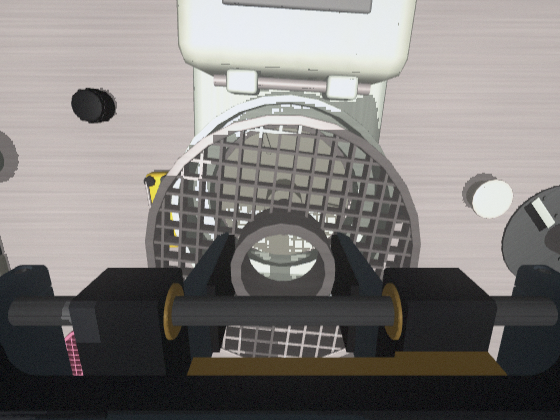

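The grid is level and centred over the shaft, and the collar at (282,262) shows the chamber below it. I'm lowering it.

Request:
{"fn": "move_arm", "kwargs": {
  "plan": [
    [[-0.03, -0.05, -2], 0, 1],
    [[0, 0, -3], 0, 1],
    [[0, 0, -3], 0, 1],
    [[0, 0, -1.5], 0, 1],
    [[0, 0, -0.5], 0, 1]
  ]
}}

```text
time_s: 15.95
ee_pos: [517.6, 57.9, 177.5]
ee_rot: [180.0, 0.2, 0.1]
force: [0.1, 0.2, -3.1]
gripper_width: 54.3
gripper_force: 45.0
```

Request:
{"fn": "move_arm", "kwargs": {
  "plan": [
    [[0, 0, -0.5], 0, 1],
    [[0, 0, -0.5], 0, 1],
    [[0, 0, -0.2], 0, 1],
    [[0, 0, -0.2], 0, 1],
    [[0, 0, 0], 0, 1]
  ]
}}

```text
time_s: 16.45
ee_pos: [519.2, 57.4, 165.5]
ee_rot: [180.0, -0.0, 0.0]
force: [-0.5, -0.9, -3.5]
gripper_width: 54.3
gripper_force: 45.0
```

```bash
python3 - <<'E'
from w import *
s=env.state(); z=s["ee_pos"][2]; print(s["force"])
p,W=look("w9",{"frame":((519,58),87,150,165),"collar":((519,58),30,173,186),"rim":((519,58),100,188,196)})
E
```

```text
[-0.47901982 -0.90222928 -3.53561949]
t 16.5 ee [519.2  57.4 165.6] [ 1.8e+02 -3.0e-02  3.0e-02] cam [602.1  57.2 336.6] [ 1.6302e+02  7.0000e-02 -8.9970e+01] 65.64808976765619
frame [  519.     57.9    86.9   162.1 23377.    540.8    57. ]
collar [ 519.    58.    30.   181.1 5373.   528.    57.9]
rim [  522.9    58.     99.8   192.1 10366.    576.1    59.6]
```

Request:
{"fn": "move_arm", "kwargs": {
  "plan": [
    [[0, 0.08, -0.3], 0, 1],
    [[0, 0, -0.1], 0, 1],
    [[0, 0, -0.1], 0, 1],
    [[0, 0, 0], 0, 1],
    [[0, 0, 0], 0, 1]
  ]
}}

```text
time_s: 17.0
ee_pos: [519.1, 58.2, 160.3]
ee_rot: [180.0, -0.0, 0.0]
force: [0.3, 0.2, -2.6]
gripper_width: 54.1
gripper_force: 45.0
```

Request:
{"fn": "move_arm", "kwargs": {
  "plan": [
    [[0, 0, -0.05], 0, 1],
    [[0, 0, 0], 0, 1],
    [[0, 0, 0], 0, 0.1],
    [[0, 0, 0], 0, 0.1],
    [[0, 0, 0], 0, 0.1]
  ]
}}

```text
time_s: 17.5
ee_pos: [519.4, 58.2, 160.1]
ee_rot: [180.0, -0.1, 0.0]
force: [-0.4, -0.1, 0.4]
gripper_width: 75.2
gripper_force: 0.0
```

```bash
python3 - <<'E'
from w import *
s=env.state(); print(s["force"],s["gripper_width"])
p,W=look("w9",{"frame":((519,58),84,150,165),"collar":((519,58),30,173,186),"rim":((519,58),100,188,196)})
m=(np.hypot(W[...,0]-519,W[...,1]-58)<84)&(abs(W[...,2]-157)<7); P=W[m]; print("slope",np.linalg.lstsq(np.c_[P[:,:2],np.ones(len(P))],P[:,2],rcond=None)[0][:2])
E
```

```text
[-0.36442123 -0.09958766  0.39708851] 75.22074128428766
t 17.55 ee [519.3  58.2 160. ] [ 1.8e+02 -4.0e-02  3.0e-02] cam [602.2  58.  331.2] [ 1.6305e+02  7.0000e-02 -8.9970e+01] 65.64808976765619
frame [  519.7    58.5    80.2   157.2 22963.    538.2    58.3]
collar [ 520.4   58.2   27.9  178.7 4803.   528.4   58.3]
rim [  531.4    58.2    99.1   192.2 10725.    578.2    59.2]
slope [0.00957843 0.00103719]
```

The grid is home. Next is the slicing disc.

Request:
{"fn": "move_arm", "kwargs": {
  "plan": [
    [[0, 0, 1], 0, 0],
    [[0, 0, 3], 0, 0],
    [[0, 0, 3], 0, 0],
    [[0, 0, 3], 0, 0],
    [[0, -1, 2], 0, 0]
  ]
}}

```text
time_s: 18.05
ee_pos: [519.9, 48.8, 283.0]
ee_rot: [-180.0, -0.2, 0.1]
force: [0.8, 0.1, -0.5]
gripper_width: 91.4
gripper_force: 0.0
```

Request:
{"fn": "move_arm", "kwargs": {
  "plan": [
    [[-1, -4, 0], 0, 0],
    [[-1.5, -4.5, 0], 0, 0],
    [[-1.5, -4.5, 0], 0, 0],
    [[-1.5, -4.5, 0], 0, 0],
    [[-1.5, -4.5, 0], 0, 0]
  ]
}}

```text
time_s: 18.55
ee_pos: [448.4, -173.4, 280.9]
ee_rot: [180.0, -0.1, 0.1]
force: [0.1, -0.7, 0.6]
gripper_width: 90.9
gripper_force: 0.0
```

Request:
{"fn": "move_arm", "kwargs": {
  "plan": [
    [[-1.5, -4.5, -1], 0, 0],
    [[-1.5, -4.5, -2], 0, 0],
    [[-1, -4.5, -2], 0, 0],
    [[-1, -3, -1], 0, 0],
    [[0, 0, 0], 0, 0]
  ]
}}

```text
time_s: 19.05
ee_pos: [397.8, -338.2, 219.3]
ee_rot: [-180.0, 0.1, -0.2]
force: [-0.3, 0.2, -0.4]
gripper_width: 91.5
gripper_force: 0.0
```

```bash
python3 - <<'E'
from w import *
p,W=look("w10",{"hub":((424,-345),38,28,40),"plate":((424,-345),95,1.8,6.5)})
E
```

```text
t 19.1 ee [ 398.8 -336.6  220.2] [-1.7995e+02  4.0000e-02 -1.6000e-01] cam [ 481.2 -338.9  390.2] [ 1.6286e+02  9.0000e-02 -9.0240e+01] 65.64808976765619
hub [ 422.5 -345.7   19.9   34.3  822.   423.1 -345.5]
plate [ 4.2400e+02 -3.4490e+02  9.4900e+01  4.5000e+00  1.2509e+04  4.2660e+02
 -3.4550e+02]
```

Request:
{"fn": "move_arm", "kwargs": {
  "plan": [
    [[2.4, -0.85, -4], 0, 0],
    [[0, 0, -4], 0, 0],
    [[0, 0, -4], 0, 0],
    [[0, 0, -3], 0, 0],
    [[0, 0, 0], 0, 0]
  ]
}}

```text
time_s: 19.6
ee_pos: [422.1, -340.8, 67.8]
ee_rot: [-179.7, 0.3, 0.1]
force: [0.8, 0.2, -0.1]
gripper_width: 91.3
gripper_force: 0.0
```

Request:
{"fn": "move_arm", "kwargs": {
  "plan": [
    [[0, 0, 0], 0, 0],
    [[0, 0, 0], 0, 0],
    [[0, 0, 0], 0, 0]
  ]
}}

```text
time_s: 19.9
ee_pos: [424.9, -344.5, 72.7]
ee_rot: [179.8, -0.2, 0.1]
force: [-0.3, 0.1, 1.2]
gripper_width: 91.3
gripper_force: 0.0
```

```bash
python3 - <<'E'
from w import *
p,W=look("w10",{"hub":((424,-345),38,28,40)})
E
```

```text
t 19.95 ee [ 424.6 -344.4   72.4] [ 1.7986e+02 -1.6000e-01  4.0000e-02] cam [ 507.2 -344.3  244. ] [ 1.6319e+02 -9.0000e-02 -8.9960e+01] 65.64808976765619
hub [ 423.1 -345.7   19.8   34.2 2033.   424.2 -345.8]
```

Request:
{"fn": "move_arm", "kwargs": {
  "plan": [
    [[-0.15, -0.13, -2], 0, 0],
    [[0, 0, -2], 0, 0],
    [[0, 0, -1.2], 0, 0],
    [[0, 0, -0.5], 0, 0],
    [[0, 0, 0], 0, 0]
  ]
}}

```text
time_s: 20.45
ee_pos: [422.0, -345.1, 13.4]
ee_rot: [-180.0, 0.0, 0.0]
force: [-0.0, -0.4, 0.5]
gripper_width: 91.3
gripper_force: 0.0
```

Request:
{"fn": "move_arm", "kwargs": {
  "plan": [
    [[0, 0, 0], 0, 0],
    [[0, 0, 0], 0, 0],
    [[0, 0, 0], 0, 0]
  ]
}}

```text
time_s: 20.75
ee_pos: [422.4, -345.4, 14.2]
ee_rot: [179.9, -0.1, 0.0]
force: [-0.5, -0.1, -0.2]
gripper_width: 91.3
gripper_force: 0.0
```

Request:
{"fn": "move_arm", "kwargs": {
  "plan": [
    [[0.07, -0.03, 0.1], 0, 1],
    [[0, 0, 0], 0, 1],
    [[0, 0, 0], 0, 1],
    [[0, 0, 0], 0, 1],
    [[0, 0, 0], 0, 1]
  ],
  "squeeze": 45
}}

```text
time_s: 21.25
ee_pos: [422.7, -345.4, 14.5]
ee_rot: [180.0, 0.0, 0.0]
force: [-0.5, -0.2, -0.0]
gripper_width: 54.3
gripper_force: 0.0
```

Request:
{"fn": "move_arm", "kwargs": {
  "plan": [
    [[0, 0, 0], 0, 1],
    [[0, 0, 0], 0, 1],
    [[0, 0, 0], 0, 1],
    [[0, 0, 0], 0, 1],
    [[0, 0, 0], 0, 1]
  ]
}}

```text
time_s: 21.75
ee_pos: [422.8, -345.5, 14.5]
ee_rot: [180.0, -0.0, 0.0]
force: [-0.4, -1.1, -0.6]
gripper_width: 38.1
gripper_force: 45.0
```

Request:
{"fn": "move_arm", "kwargs": {
  "plan": [
    [[0, 0, 1], 0, 1],
    [[0, 0, 3], 0, 1],
    [[0, 0, 4.5], 0, 1],
    [[0, 0, 4.5], 0, 1],
    [[0, 0, 4.5], 0, 1]
  ]
}}

```text
time_s: 22.25
ee_pos: [421.9, -344.5, 190.9]
ee_rot: [-179.9, 0.1, 0.0]
force: [0.8, -1.1, -5.9]
gripper_width: 37.9
gripper_force: 45.0
```

Request:
{"fn": "move_arm", "kwargs": {
  "plan": [
    [[0, 0, 4], 0, 1],
    [[0.5, 2, 3.5], 0, 1],
    [[1, 4, 1.5], 0, 1],
    [[1, 4, 0], 0, 1],
    [[1, 4, 0], 0, 1]
  ]
}}

```text
time_s: 22.75
ee_pos: [457.2, -203.7, 280.0]
ee_rot: [-180.0, 0.0, -0.0]
force: [-1.0, -0.1, -6.2]
gripper_width: 37.8
gripper_force: 45.0
```

Request:
{"fn": "move_arm", "kwargs": {
  "plan": [
    [[1, 4, 0], 0, 1],
    [[1, 4, 0], 0, 1],
    [[1, 4, 0], 0, 1],
    [[1, 4, 0], 0, 1],
    [[0.8, 3, 0], 0, 1]
  ]
}}

```text
time_s: 23.25
ee_pos: [504.9, -12.8, 279.1]
ee_rot: [-179.9, 0.1, 0.1]
force: [0.8, -1.8, -5.9]
gripper_width: 38.4
gripper_force: 45.0
```

Request:
{"fn": "move_arm", "kwargs": {
  "plan": [
    [[0.6, 3, 0], 0, 1],
    [[0.3, 1.5, 0], 0, 1],
    [[0, 0, 0], 0, 1],
    [[0, 0, 0], 0, 1],
    [[0, 0, 0], 0, 1]
  ]
}}

```text
time_s: 23.75
ee_pos: [514.3, 28.4, 279.4]
ee_rot: [179.9, 0.0, -0.0]
force: [1.0, -0.1, -4.9]
gripper_width: 38.0
gripper_force: 45.0
```

Request:
{"fn": "move_arm", "kwargs": {
  "plan": [
    [[0.2, 1.5, 0], 0, 1],
    [[0.26, 1.5, 0], 0, 1],
    [[0, 0, 0], 0, 1],
    [[0, 0, 0], 0, 1],
    [[0, 0, 0], 0, 1]
  ]
}}

```text
time_s: 24.25
ee_pos: [519.3, 59.5, 279.5]
ee_rot: [180.0, 0.0, 0.0]
force: [-0.2, -0.3, -4.7]
gripper_width: 38.3
gripper_force: 45.0
```

```bash
python3 - <<'E'
from w import *
s=env.state(); z=s["ee_pos"][2]; print(s["force"])
p,W=look("w11",{"plate":((519,58),88,z-16,z-5),"hub":((519,58),21,z+15,z+25)})
m=(np.hypot(W[...,0]-519,W[...,1]-58)<84)&(abs(W[...,2]-z+10.5)<2.5); P=W[m]; print("slope",np.linalg.lstsq(np.c_[P[:,:2],np.ones(len(P))],P[:,2],rcond=None)[0][:2])
E
```

```text
[-0.23367436 -0.33068437 -4.74376771]
t 24.3 ee [519.3  59.4 279.5] [1.7998e+02 1.0000e-02 3.0000e-02] cam [602.3  59.4 450.5] [ 1.6298e+02  4.0000e-02 -8.9960e+01] 65.64808976765619
plate [  519.2    59.6    80.1   269.4 31473.    546.2    59.5]
hub [ 519.2   58.1   20.9  299.2 2988.   523.7   58.9]
slope [-0.00073573  0.00181074]
```

View pics/w11.png

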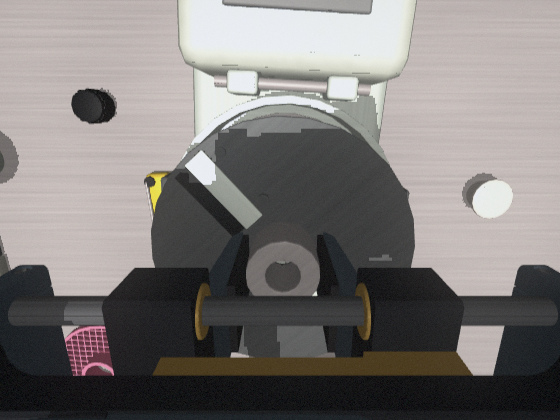

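The slicing disc is level with its hub at (283,272), 1 mm off in y. I'm correcting that and lowering.

Request:
{"fn": "move_arm", "kwargs": {
  "plan": [
    [[-0.03, -0.11, -1.5], 0, 1],
    [[0, 0, -1.5], 0, 1],
    [[0, 0, -1.5], 0, 1],
    [[0, 0, -1], 0, 1],
    [[0, 0, 0], 0, 1]
  ]
}}

```text
time_s: 24.8
ee_pos: [518.1, 58.2, 223.1]
ee_rot: [180.0, 0.2, 0.0]
force: [-0.9, 0.0, -4.9]
gripper_width: 37.9
gripper_force: 45.0
```

Request:
{"fn": "move_arm", "kwargs": {
  "plan": [
    [[0, 0, -1], 0, 1],
    [[0, 0, -1], 0, 1],
    [[0, 0, -0.2], 0, 1],
    [[0, 0, 0], 0, 1],
    [[0, 0, 0], 0, 1]
  ]
}}

```text
time_s: 25.3
ee_pos: [519.3, 58.5, 202.8]
ee_rot: [180.0, -0.0, 0.0]
force: [-0.2, 0.2, -5.0]
gripper_width: 38.0
gripper_force: 45.0
```

Request:
{"fn": "move_arm", "kwargs": {
  "plan": [
    [[0, 0, -0.4], 0, 1],
    [[0, 0, -0.2], 0, 1],
    [[0, 0, -0.1], 0, 1],
    [[0, 0, -0.1], 0, 1],
    [[0, 0, 0], 0, 1]
  ]
}}

```text
time_s: 25.8
ee_pos: [519.1, 58.5, 194.6]
ee_rot: [180.0, -0.0, 0.0]
force: [0.0, 0.3, -5.0]
gripper_width: 38.5
gripper_force: 45.0
```

```bash
python3 - <<'E'
from w import *
s=env.state(); print(s["force"])
p,W=look("w12",{"hub":((519,58),22,205,222),"plate":((519,58),86,181,188),"shaft":((519,58),9,224,240)})
E
```

```text
[ 0.00927487  0.31166847 -4.99179223]
t 25.85 ee [519.1  58.5 194.6] [ 1.7999e+02 -1.0000e-02  4.0000e-02] cam [602.   58.3 365.6] [ 1.6301e+02  7.0000e-02 -8.9970e+01] 65.64808976765619
hub [ 519.    58.    22.   214.3 3461.   525.3   58.4]
plate [  519.1    58.6    80.1   184.5 30921.    546.1    58.1]
shaft [519.7  58.3   6.6 228.4 433.  522.1  58.3]
```

Still carrying the full weight but within a fraction of a millimetre of home; I'll go 1 mm lower and release.

Request:
{"fn": "move_arm", "kwargs": {
  "plan": [
    [[0, 0, -0.05], 0, 1],
    [[0, 0, -0.05], 0, 1],
    [[0, 0, 0], 0, 0.35],
    [[0, 0, 0], 0, 0.35],
    [[0, 0, 0], 0, 0.35]
  ]
}}

```text
time_s: 26.35
ee_pos: [519.4, 58.5, 193.9]
ee_rot: [180.0, -0.1, 0.0]
force: [0.4, -0.5, -0.6]
gripper_width: 58.3
gripper_force: 0.0
```

```bash
python3 - <<'E'
from w import *
s=env.state(); print(s["force"],s["gripper_width"])
p,W=look("w12",{"hub":((519,58),22,205,222),"plate":((519,58),86,181,188),"shaft":((519,58),9,224,240)})
m=(np.hypot(W[...,0]-519,W[...,1]-58)<82)&(abs(W[...,2]-184)<2.5); P=W[m]; print("slope",np.linalg.lstsq(np.c_[P[:,:2],np.ones(len(P))],P[:,2],rcond=None)[0][:2])
E
```

```text
[ 0.41259991 -0.45893539 -0.62628203] 58.34446310533036
t 26.4 ee [519.3  58.5 193.8] [ 1.8e+02 -5.0e-02  4.0e-02] cam [602.2  58.3 365. ] [ 1.6306e+02  7.0000e-02 -8.9970e+01] 65.64808976765619
hub [ 520.    58.4   19.8  214.1 3256.   525.9   58.5]
plate [  519.1    58.5    80.    184.4 32759.    542.4    58.2]
shaft [519.8  58.2   6.6 228.2 415.  522.2  58.3]
slope [-0.00095517  0.00206565]
```

Request:
{"fn": "move_arm", "kwargs": {
  "plan": [
    [[0, 0, 1], 0, 0],
    [[0, 0, 3], 0, 0],
    [[0, 0, 3], 0, 0],
    [[0.5, 2, 2], 0, 0],
    [[0.8, 4, 0], 0, 0]
  ]
}}

```text
time_s: 26.9
ee_pos: [534.0, 117.6, 288.3]
ee_rot: [-180.0, -0.5, -0.2]
force: [-0.1, 0.4, 0.3]
gripper_width: 91.1
gripper_force: 0.0
```

Request:
{"fn": "move_arm", "kwargs": {
  "plan": [
    [[0.8, 4, 0], 0, 0],
    [[1, 4.5, 0], 0, 0],
    [[1, 4.5, -1], 0, 0],
    [[0.8, 3.5, -4], 0, 0],
    [[0.2, 1.7, -4], 0, 0]
  ]
}}

```text
time_s: 27.4
ee_pos: [570.9, 301.7, 196.9]
ee_rot: [-179.8, -0.3, 0.2]
force: [-0.0, -1.6, -0.2]
gripper_width: 91.0
gripper_force: 0.0
```

Request:
{"fn": "move_arm", "kwargs": {
  "plan": [
    [[0, 0, 0], 0, 0],
    [[0, 0, 0], 0, 0],
    [[0, 0, 0], 0, 0]
  ]
}}

```text
time_s: 27.7
ee_pos: [570.8, 297.7, 199.1]
ee_rot: [-179.9, -0.2, -0.0]
force: [-0.5, -0.0, 0.8]
gripper_width: 91.1
gripper_force: 0.0
```

```bash
python3 - <<'E'
from w import *
p,W=look("w13",{"cap":((607,300),38,26,37)})
E
```

```text
t 27.75 ee [570.8 297.6 199.3] [-1.799e+02 -2.600e-01 -3.000e-02] cam [653.  297.1 370.4] [ 1.6322e+02  1.6000e-01 -9.0020e+01] 65.64808976765619
cap [ 606.   300.3   21.1   32.2 1146.   606.8  300.3]
```

Request:
{"fn": "move_arm", "kwargs": {
  "plan": [
    [[2.5, 0.27, -3], 0, 0],
    [[1, 0, -4], 0, 0],
    [[0, 0, -4], 0, 0],
    [[0, 0, -2], 0, 0],
    [[0, 0, 0], 0, 0]
  ]
}}

```text
time_s: 28.25
ee_pos: [603.6, 299.1, 64.8]
ee_rot: [179.9, 0.2, -0.0]
force: [-0.8, -0.3, 0.2]
gripper_width: 91.3
gripper_force: 0.0
```

Request:
{"fn": "move_arm", "kwargs": {
  "plan": [
    [[0, 0, 0], 0, 0],
    [[0, 0, 0], 0, 0],
    [[0, 0, 0], 0, 0]
  ]
}}

```text
time_s: 28.55
ee_pos: [605.8, 301.2, 68.9]
ee_rot: [-179.9, -0.2, 0.0]
force: [-0.1, -0.1, -0.1]
gripper_width: 90.9
gripper_force: 0.0
```

```bash
python3 - <<'E'
from w import *
p,W=look("w13",{"cap":((606,300),35,26,37),"captop":((606,300),35,31,37)})
E
```

```text
t 28.6 ee [605.5 301.1  68.4] [-1.7992e+02 -1.8000e-01  3.0000e-02] cam [688.  300.6 240.2] [163.22   0.17 -89.98] 65.64808976765619
cap [ 606.6  300.3   21.2   32.2 2479.   608.3  300.2]
captop [ 606.7  300.3   19.1   32.3 2121.   607.1  300.3]
```

Request:
{"fn": "move_arm", "kwargs": {
  "plan": [
    [[0.11, -0.08, -2], 0, 0],
    [[0, 0, -2], 0, 0],
    [[0, 0, -1.2], 0, 0],
    [[0, 0, -0.5], 0, 0],
    [[0, 0, 0], 0, 0]
  ]
}}

```text
time_s: 29.1
ee_pos: [605.5, 300.0, 9.1]
ee_rot: [180.0, 0.0, 0.0]
force: [0.8, -0.9, 0.1]
gripper_width: 91.2
gripper_force: 0.0
```

Request:
{"fn": "move_arm", "kwargs": {
  "plan": [
    [[0, 0, 0], 0, 0],
    [[0, 0, 0], 0, 0],
    [[0, 0, 0], 0, 0]
  ]
}}

```text
time_s: 29.4
ee_pos: [606.1, 300.2, 10.2]
ee_rot: [-180.0, -0.1, 0.0]
force: [0.6, -0.3, -0.2]
gripper_width: 91.1
gripper_force: 0.0
```

Request:
{"fn": "move_arm", "kwargs": {
  "plan": [
    [[0.05, 0, 0], 0, 1],
    [[0, 0, 0], 0, 1],
    [[0, 0, 0], 0, 1],
    [[0, 0, 0], 0, 1],
    [[0, 0, 0], 0, 1]
  ],
  "squeeze": 25
}}

```text
time_s: 29.9
ee_pos: [606.1, 300.0, 9.3]
ee_rot: [180.0, 0.0, 0.0]
force: [0.2, -0.3, -0.4]
gripper_width: 53.9
gripper_force: 0.0
```

Request:
{"fn": "move_arm", "kwargs": {
  "plan": [
    [[0, 0, 0], 0, 1],
    [[0, 0, 0], 0, 1],
    [[0, 0, 0], 0, 1],
    [[0, 0, 0], 0, 1],
    [[0, 0, 0], 0, 1]
  ]
}}

```text
time_s: 30.4
ee_pos: [606.1, 300.0, 9.3]
ee_rot: [180.0, 0.0, 0.0]
force: [0.0, -0.1, -0.4]
gripper_width: 38.9
gripper_force: 25.0
```

Request:
{"fn": "move_arm", "kwargs": {
  "plan": [
    [[0, 0, 1], 0, 1],
    [[0, 0, 3], 0, 1],
    [[0, 0, 4.5], 0, 1],
    [[0, 0, 4.5], 0, 1],
    [[0, 0, 4.5], 0, 1]
  ]
}}

```text
time_s: 30.9
ee_pos: [605.8, 299.8, 186.8]
ee_rot: [-180.0, -0.0, 0.0]
force: [1.2, 1.5, -0.6]
gripper_width: 38.6
gripper_force: 25.0
```

Request:
{"fn": "move_arm", "kwargs": {
  "plan": [
    [[0, 0, 4.5], 0, 1],
    [[-1, -2, 4], 0, 1],
    [[-2, -4, 0.3], 0, 1],
    [[-2.3, -4, 0], 0, 1],
    [[-2.3, -4, 0], 0, 1]
  ]
}}

```text
time_s: 31.4
ee_pos: [529.1, 158.7, 273.3]
ee_rot: [180.0, -0.1, 0.1]
force: [0.1, -1.3, -0.8]
gripper_width: 39.0
gripper_force: 25.0
```

Request:
{"fn": "move_arm", "kwargs": {
  "plan": [
    [[-2, -4, 0], 0, 1],
    [[-2, -3, 0], 0, 1],
    [[-1, -2.2, 0], 0, 1],
    [[0, 0, 0], 0, 1],
    [[0, 0, 0], 0, 1]
  ]
}}

```text
time_s: 31.9
ee_pos: [480.3, 68.0, 273.1]
ee_rot: [-180.0, -0.1, -0.0]
force: [-1.1, 0.1, -0.0]
gripper_width: 39.3
gripper_force: 25.0
```

Request:
{"fn": "move_arm", "kwargs": {
  "plan": [
    [[0, 0, 0], 0, 1],
    [[0, 0, 0], 0, 1]
  ]
}}

```text
time_s: 32.1
ee_pos: [480.6, 68.8, 272.2]
ee_rot: [-180.0, 0.0, 0.1]
force: [0.0, -0.3, -0.2]
gripper_width: 38.9
gripper_force: 25.0
```

```bash
python3 - <<'E'
from w import *
s=env.state(); x,y,z=s["ee_pos"]
p,W=look("w14",{"shaft":((519,58),12,218,245),"tip":((519,58),12,229,245),"slhub":((519,58),25,210,217),"captop":((x,y),20.5,z+20,z+26)})
E
```

```text
t 32.15 ee [480.5  68.8 272.1] [-1.8e+02  2.0e-02  1.1e-01] cam [563.5  68.7 443.2] [ 1.6299e+02  8.0000e-02 -8.9900e+01] 65.64808976765619
shaft [518.9  58.3   7.1 227.9 337.  520.3  58.7]
tip [519.2  58.4   4.7 231.8 142.  519.5  58.5]
slhub [ 519.2   58.7   20.1  214.2 1911.   520.2   58.7]
captop [ 480.6   68.8   20.5  295.2 3400.   485.3   68.7]
```

View pics/w14.png

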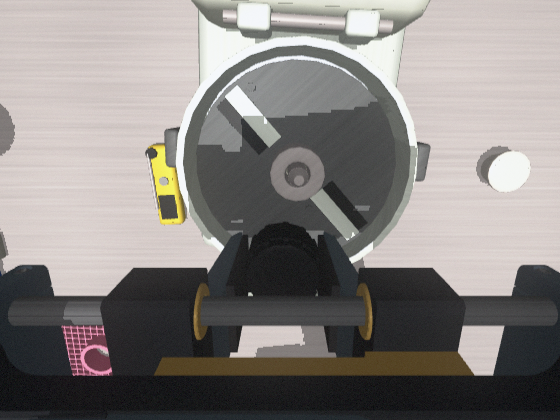

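The slicing disc is seated, with the shaft tip at (298,175) and the cap held at (284,255). I'm moving over the shaft.

Request:
{"fn": "move_arm", "kwargs": {
  "plan": [
    [[1.8, -0.5, 0], 0, 1],
    [[1.5, -0.4, 0], 0, 1],
    [[0.5, -0.14, 0], 0, 1],
    [[0, 0, 0], 0, 1],
    [[0, 0, 0], 0, 1]
  ]
}}

```text
time_s: 32.65
ee_pos: [517.8, 57.7, 272.0]
ee_rot: [180.0, 0.1, 0.0]
force: [-0.3, -0.6, -1.1]
gripper_width: 39.0
gripper_force: 25.0
```

Request:
{"fn": "move_arm", "kwargs": {
  "plan": [
    [[0, 0, 0], 0, 1],
    [[0, 0, 0], 0, 1],
    [[0, 0, 0], 0, 1]
  ]
}}

```text
time_s: 32.95
ee_pos: [517.8, 57.6, 272.5]
ee_rot: [180.0, -0.0, 0.0]
force: [-0.7, -0.1, -0.1]
gripper_width: 39.1
gripper_force: 25.0
```

Home will be at TCP z of about 223.3, which is 49 mm down.

Request:
{"fn": "move_arm", "kwargs": {
  "plan": [
    [[0.09, 0.08, -1], 0, 1],
    [[0, 0, -1], 0, 1],
    [[0, 0, -1], 0, 1],
    [[0, 0, -0.5], 0, 1],
    [[0, 0, 0], 0, 1]
  ]
}}

```text
time_s: 33.45
ee_pos: [518.3, 58.3, 236.0]
ee_rot: [180.0, 0.1, 0.0]
force: [-0.3, -0.3, -0.4]
gripper_width: 38.8
gripper_force: 25.0
```

Request:
{"fn": "move_arm", "kwargs": {
  "plan": [
    [[0, 0, -0.5], 0, 1],
    [[0, 0, -0.4], 0, 1],
    [[0, 0, -0.2], 0, 1],
    [[0, 0, -0.1], 0, 1],
    [[0, 0, 0], 0, 1]
  ]
}}

```text
time_s: 33.95
ee_pos: [519.0, 58.3, 225.3]
ee_rot: [180.0, 0.0, 0.0]
force: [-1.0, 0.3, -0.7]
gripper_width: 38.7
gripper_force: 25.0
```

```bash
python3 - <<'E'
from w import *
s=env.state(); print(s["force"])
p,W=look("w15",{"cap":((519,58),22,240,255)})
E
```

```text
[-1.02624016  0.34395671 -0.70926812]
t 34.0 ee [519.1  58.3 225.4] [ 1.8e+02 -1.0e-02  3.0e-02] cam [602.   58.1 396.3] [ 1.6299e+02  7.0000e-02 -8.9970e+01] 65.64808976765619
cap [ 519.1   58.1   22.   248.2 4028.   524.7   58.2]
```

Cap top is at 248.2 and home is 246, so I'll lower 2 mm more, press lightly and check.

Request:
{"fn": "move_arm", "kwargs": {
  "plan": [
    [[0, 0, -0.15], 0, 1],
    [[0, 0, -0.05], 0, 1],
    [[0, 0, -0.05], 0, 1],
    [[0, 0, 0], 0, 1],
    [[0, 0, 0], 0, 1]
  ]
}}

```text
time_s: 34.5
ee_pos: [519.1, 58.4, 223.2]
ee_rot: [180.0, -0.0, 0.0]
force: [-0.8, -0.3, 2.4]
gripper_width: 38.6
gripper_force: 25.0
```

Request:
{"fn": "move_arm", "kwargs": {
  "plan": [
    [[0, 0, 0], 0, 0.35],
    [[0, 0, 0], 0, 0.35],
    [[0, 0, 0], 0, 0.35],
    [[0, 0, 0], 0, 0.35]
  ]
}}

```text
time_s: 34.9
ee_pos: [519.0, 58.4, 222.6]
ee_rot: [180.0, 0.0, 0.0]
force: [0.6, -0.1, -0.1]
gripper_width: 59.3
gripper_force: 0.0
```

```bash
python3 - <<'E'
from w import *
s=env.state(); print(s["force"],s["gripper_width"])
p,W=look("w15",{"cap":((519,58),22,240,255),"plate":((519,58),86,181,188)})
E
```

```text
[ 0.57700805 -0.12621577 -0.09249413] 59.282045847939145
t 34.95 ee [519.   58.4 222.7] [1.7999e+02 1.0000e-02 3.0000e-02] cam [602.   58.1 393.6] [ 1.6298e+02  7.0000e-02 -8.9970e+01] 65.64808976765619
cap [ 519.8   58.3   21.1  246.1 3703.   524.7   58.3]
plate [  519.1    58.6    80.1   184.4 25150.    546.6    58.2]
```

Home: the cap top is at 246.1. I'll retreat upward and take one last look.

Request:
{"fn": "move_arm", "kwargs": {
  "plan": [
    [[0, 0, 1], 0, 0.3],
    [[0, 0, 3], 0, 0],
    [[0, 0, 4], 0, 0],
    [[-2, -2, 2], 0, 0],
    [[-3, -3, 0], 0, 0]
  ]
}}

```text
time_s: 35.45
ee_pos: [471.3, 8.6, 326.6]
ee_rot: [180.0, -0.5, 0.2]
force: [0.2, -1.6, -0.2]
gripper_width: 90.6
gripper_force: 0.0
```

Request:
{"fn": "move_arm", "kwargs": {
  "plan": [
    [[-3, -4, 0], 0, 0],
    [[-1, -2, 0], 0, 0],
    [[0, 0, 0], 0, 0],
    [[0, 0, 0], 0, 0],
    [[0, 0, 0], 0, 0]
  ]
}}

```text
time_s: 35.95
ee_pos: [429.7, -51.0, 323.0]
ee_rot: [-180.0, -0.0, 0.1]
force: [0.6, -0.4, -1.1]
gripper_width: 91.4
gripper_force: 0.0
```

```bash
python3 - <<'E'
from w import *
p,W=look("w16",{"cap":((519,58),30,243,255),"plate":((519,58),86,181,188)})
W=cloud(env.grab_frame("top")); print(top_of(W,(519,58),30,240,255),top_of(W,(519,58),84,181,188))
E
```

```text
t 36.0 ee [429.7 -50.8 322.8] [-1.7998e+02 -0.0000e+00  1.1000e-01] cam [512.6 -51.2 494.1] [ 1.6303e+02  1.0000e-01 -8.9920e+01] 65.64808976765619
cap [ 519.1   57.6   20.6  246.3 2326.   519.5   57.3]
plate [  519.1    58.8    80.2   184.5 21911.    524.1    55.5]
[520.8  59.   20.9 246.5 194.  520.2  58.9] [ 521.3   59.5   79.8  184.5 1458.   528.9   81.3]
```

View pics/w16.png

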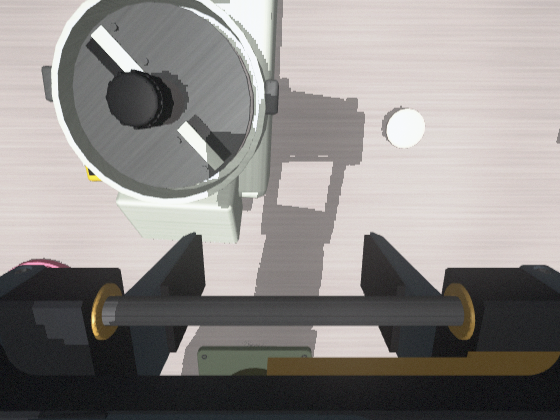

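The view shows the cap seated at (135,98) on the level slicing disc, with the gripper clear of everything. I'm handing the job in.

```bash
python3 -c "
from workcell import env
print(env.job_done())"
```

```text
the job is handed in; nothing more can be done
None
```

The job is handed in, with no verdict returned: the ejector disc, dicing grid, slicing disc and locking cap all measured home and let go, and the arm touched no bystander.

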